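Put the loaded laundry caddy away on the wire shelf

ROBOT

A 6-joint arm with a two-finger parallel gripper is mounted at the origin on the work surface. World frame = base frame: x ahead of the robot, y to its left, z up, the work surface at z = 0. Lengths are in m, angles in degrees, forces in N, time in s.
With the tool pointing down it reaches from about 0.275 to 0.825 m from the base axis. Payload 4.9 kg.
Tool frame: the origin (TCP) lies between the finger pads; the fingertips stand 19 mm ahead of it and the grasp point (between the pads) is the TCP; z points along the fingers, y is the line along which they close (so a half turn about z gives the same grasp; the last joint's range is limited). The gripper opens to 85 mm and grips with 20 to 120 N. Pads are 22 mm wide; open, the fingers measure 114 mm over their backs; the gripper's body (76 mm by 85 mm) begins 54 mm behind the grasp point. The pads swing forward as they close: fully open they stand 13 mm farther back than shut.
Start: joints at [61.352, 18.69, -11.035, 60.275, 0, 82.311], TCP at [0.197, 0.514, 0.25] pointing down, gripper open.
Joint ranges: [-152.03, 152.03], [-55.5, 102.48], [-74.3, 77.21], [-110.64, 120.58], [-84.22, 78.4], [-180, 180]. Speed limits (degrees/s): [147.25, 147.25, 180, 180, 180, 180].

INTERFACE

Orientations are given as a 3x3 rotation matrix whose columns are the frame's x, y, z axes.
In Python, from station import * gives the robot as it stands.
- The arm moves only by the shell command python3 -m crank 'ROWS' [FORCE]. ROWS is JSON, one flat list of numbers, 7 for each row, row after row: the shift along the tool's x, y, z scaled (see below), then the turn, a rotation vector about the tool's x, y, z scaled (see below), then the finger opening in mm, from 0 to 85.4. A call has exactly 5 rows; each row is the pose to reach, as a shift and turn from the pose commanded when the call began, along the tool's axes at that moment; what a row does not reach only later rows make up. The controller multiplies each number of a shift by 0.5 m and each number of a turn by 2 rad. A row lasts 1/10 s, in which the tool goes at most 50 mm and 8.59 degrees, less where a joint would pass 70% of its speed; a pose out of reach is approached as far as the arm can. A call with a number of a shift or a turn outside -1 to 1 is refused whole. A call with a gripper value outside its range is refused whole. The fingers move at their own pace and stop on an object; FORCE is the grip in N (left out, the last holds). Time passes only in rows, so rows that repeat a pose let the fingers close, or fill a call up. It gives the time, the measured TCP pose, the force, the opening and the grip force at its end, in the units of the state.
- get_state(): the state, without advancing time (a new reading comes with each control period).
- camera(name): name is "scene" or "top"; returns the picture (384x512x3 uint8, red, green, blue); there is no depth.
- camera_model(name): a dict with "camera_matrix" (3x3 intrinsics, pixels), "k1" (the pictures are not rectified: a ray, as slopes to the right and down, at radius r is drawn at 1 + k1 r^2 times it, then the intrinsics apply), "rvec" (rotation vector, rad) and "tvec" (3), from world to camera coordinates, as OpenCV has them. Camera axes: x right, y down, z forward; pixel columns grow to the right and rows downward; lengths in m; the calibration is good to about 2 mm. A picture is of the moment at which its call begins. camera_model takes no time and is no camera call.
- finish_job(): hands the job in; it is judged then, once.
Trained networks look in the newest picture that a camera, given by its name, has taken for a name from the list of things; names that differ only in an ending like _2 or _b are one class to them, and where a whole thing is asked for, a point or a joint stands for the part that bears it (a point fixed in the world has none). Each returns a list of dicts, best first, with "confidence" (0 to 1); they miss things now and then, are a little off and sometimes report something else, mostly with a low value. They report only what shows in the picture. A call takes as long as a camera call. They do not tell look-alikes from the thing itself.
- regions_of(camera, query): "pixels" (384x512 bool, what is visible of it) and "position" ([column, row] in pixels, amid what is visible of it).
The state is a dict: "t": time; "joint_pos": joint angles; "joint_velocities": joint speeds; "joint_torque": joint torques, N m; "tool_pos": TCP position; "ee_rot": TCP orientation; "ft_force": force on the tool from outside, world axes, zero at the start; "torque": the same for the moment, N m; "grip_width": finger opening in m; "gripper_force": force on a finger pad.
Only numpy, scipy, OpenCV 4.12 (cv2) and the standard library are available. Lean on these libraries where they do the work, as an engineer would, in place of code of your own. Each camera call takes 0.05 s, during which the arm holds its last target. There are 200 camera calls.

TASK

Lift the lavender caddy by its white handle, carry it level to the wire shelf with the jar standing and both dryer balls inside, and set it down gently in the middle of the green mat, its long side along the mat's long side (either way round). Let go of it there, and leave the carton, softener bottle, yellow tub and brush where they are.

Things in the scene. Friction and masses are not known exactly. Their poses are not given: they have to be found in the camera images.
- caddy: loose open lavender plastic caddy, 170 long (its x) x 110 wide (its y), walls 45 high and 4 thick, floor 4 thick, one cross wall at x = 0. Upright handle posts at both short ends (x = +-79, 12 x 24 thick) carry a straight handle bar over the long middle line, total height 150. Origin: centre of its underside, z up. Stands on the counter at the start; with its contents about 0.45 to 0.75 kg.
- caddy_grip (a point): middle of the white handle bar, 140 above the caddy's underside, right above its centre. The bar runs along the caddy's x, 170 long, 14 wide (y), 20 tall (z); nothing in the caddy reaches higher than 84 above its underside.
- jar: loose white jar with blue cap, 48 diameter, 80 high, standing in the caddy's +x half. Origin: centre of its underside.
- ball_a: loose yellow hard plastic dryer ball, 48 diameter, lying in the caddy's -x half, free to roll there. Origin: its centre.
- ball_b: second yellow dryer ball, same as ball_a.
- shelf: fixed low white wire shelf on the counter, 200 deep (its x) x 400 wide (its y), its top 70 above the counter. Origin: on the counter under its middle. The mat lies on one half of it, the carton stands on the other; which is where varies.
- mat: fixed green mat on top of the wire shelf, 190 long (its x) x 130 wide (its y) x 4 thick. Origin: centre of its underside, 70 above the counter; its upper face is 4 higher.
- carton: bystander: loose brown carton with an orange band, 130 (x) x 100 (y) x 90 high, on the other half of the wire shelf. Origin: centre of its underside.
- softener: bystander: loose blue bottle with white cap, 72 diameter, 190 high, standing on the counter. Origin: centre of its underside.
- tub: bystander: loose yellow tub with red lid, 80 diameter, 100 high, standing on the counter. Origin: centre of its underside.
- brush: bystander: loose brush with a wooden handle (-x end) and grey head, 180 long, lying on the counter beyond the caddy. Origin: under its middle; x along its length.
Not all that is in view belongs to the job. Of the things that look like the jar, take the one that is farthest to the robot's left at the start. There is more than one size of the caddy; the one meant has the size given above.

How it is judged:
By the outcome, as a careful person would: the job done as asked, in the order asked, and still so for the second after the job is handed in, with the robot touching nothing.
It also fails if it takes over 51 s, if anything falls off the work surface, if the arm or the gripper's body presses on something with over 40 N, if the wrist force passes 120 N, or if a joint passes its speed limit or range.

## Working session

There is one attempt and no reset: what is moved stays moved. The work goes in short steps, Python scripts to look and compute and a shell command to move; the robot and the scene stay as the last step left them, time stands still between calls to the robot, and variables do not carry over. Pictures are saved under pics/ and viewed, at most 10 in all, crops included, and the job is handed in when it is done.

```bash
ls; mkdir -p pics
python3 - <<'E'
from station import *
import cv2, numpy as np
for n in ("scene","top"):
    im=camera(n); cv2.imwrite(f"pics/{n}0.png",cv2.cvtColor(im,cv2.COLOR_RGB2BGR))
    m=camera_model(n); R=cv2.Rodrigues(np.array(m["rvec"],float))[0]
    print(n,m["camera_matrix"],m["k1"],"C",-R.T@np.array(m["tvec"]).ravel())
    for q in ("caddy","caddy_grip","jar","ball_a","mat","carton","softener","tub","brush"):
        print(q,[(round(d["confidence"],2),np.round(d["position"]).tolist(),int(d["pixels"].sum())) for d in regions_of(n,q)])
s=get_state(); print(s["t"],np.round(s["ee_rot"],3),s["tool_pos"],s["grip_width"])
E
```

```text
pics
scene [[412.70436142   0.         252.10327266]
 [  0.         412.70436142 190.1877491 ]
 [  0.           0.           1.        ]] -0.11429871116678117 C [1.08369418 0.44031511 1.2404497 ]
caddy [(0.77, [216.0, 167.0], 1455), (0.66, [266.0, 126.0], 3089)]
caddy_grip [(0.91, [214.0, 171.0], 1372), (0.59, [266.0, 126.0], 3103)]
jar [(0.74, [216.0, 126.0], 220), (0.65, [196.0, 142.0], 208), (0.52, [202.0, 168.0], 280), (0.27, [332.0, 271.0], 1162)]
ball_a [(0.41, [224.0, 177.0], 93), (0.41, [224.0, 165.0], 98)]
mat [(0.93, [351.0, 287.0], 2601)]
carton [(0.8, [309.0, 234.0], 1843)]
softener [(0.66, [209.0, 258.0], 766)]
tub [(0.79, [160.0, 142.0], 517), (0.68, [214.0, 169.0], 1428)]
brush [(0.74, [171.0, 208.0], 430)]
top [[359.22535344   0.         259.34735052]
 [  0.         359.22535344 191.02632945]
 [  0.           0.           1.        ]] -0.024649402456239 C [ 0.33012572 -0.100886    1.03173418]
caddy [(0.94, [332.0, 188.0], 2176), (0.91, [330.0, 290.0], 5723)]
caddy_grip [(0.86, [327.0, 293.0], 5588), (0.78, [328.0, 186.0], 1956), (0.75, [185.0, 195.0], 1265), (0.69, [326.0, 123.0], 612)]
jar [(0.68, [338.0, 179.0], 188), (0.66, [387.0, 203.0], 357), (0.61, [384.0, 251.0], 377), (0.45, [99.0, 172.0], 3037)]
ball_a [(0.51, [317.0, 197.0], 223), (0.51, [334.0, 207.0], 158)]
mat [(0.75, [96.0, 173.0], 3124)]
carton [(0.59, [162.0, 183.0], 2551)]
softener [(0.66, [240.0, 101.0], 943)]
tub [(0.95, [417.0, 171.0], 1024), (0.48, [240.0, 102.0], 924)]
brush [(0.74, [325.0, 125.0], 593)]
1.0 [[-0.934  0.358  0.   ]
 [ 0.358  0.934  0.   ]
 [-0.     0.    -1.   ]] [0.19673843 0.51363432 0.25029245] 0.08536277239823585
```

```bash
python3 -c "
import cv2,numpy as np
a=cv2.imread('pics/scene0.png')[60:360,100:500];b=cv2.imread('pics/top0.png')
cv2.imwrite('pics/s1.png',cv2.resize(a,(800,600),interpolation=2))
cv2.imwrite('pics/t1.png',cv2.resize(b,(800,600),interpolation=2))"
```

```text
(no output)
```

View pics/s1.png

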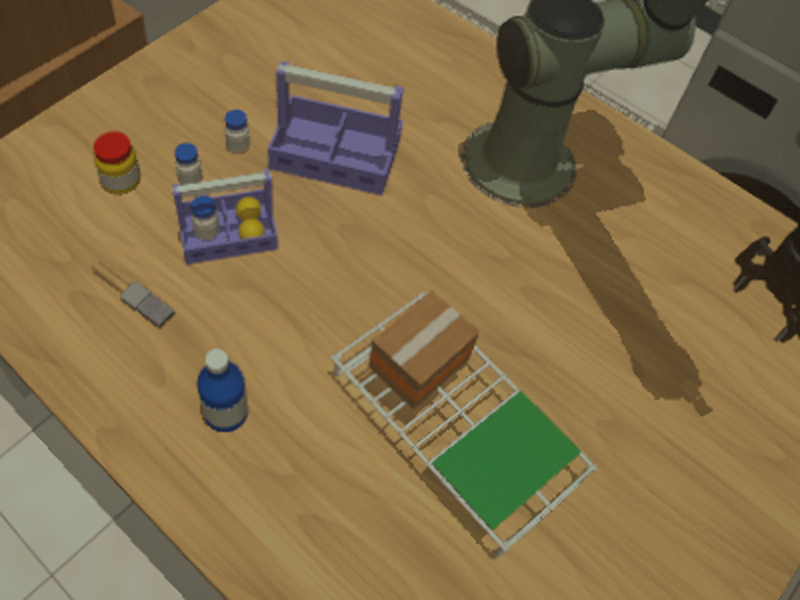

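View pics/t1.png

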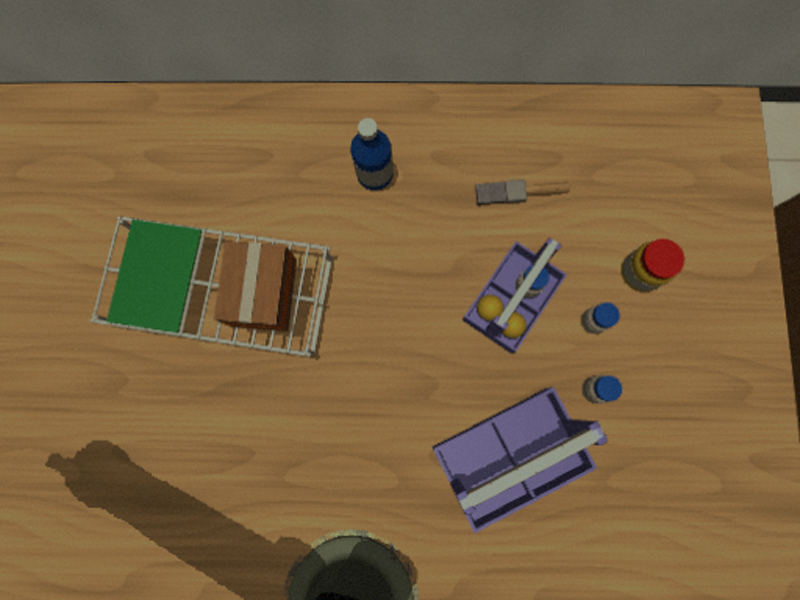

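The scene picture, in raw pixels, shows a small lavender caddy at (216,167) with a jar and 2 balls in it. A larger empty caddy is at (266,126), and two loose jars are at (216,126) and (196,142). The mat is at (351,287) and the carton at (309,234). In the top picture +y is to the left and +x is up: small caddy (332,188), big one (330,290), jar in caddy (340,180), loose jars (387,203) and (384,251).

Candidates: caddy small or big, jar in the small caddy or one of the two loose ones. The jar in the small caddy is the leftmost (largest y). I'll fit the model with a free scale to settle which caddy is meant.

```bash
cat > h.py <<'E'
from station import *
import cv2, numpy as np
from scipy.optimize import minimize
M={n:camera_model(n) for n in("scene","top")}
def proj(n,P):
    m=M[n]; return cv2.projectPoints(np.asarray(P,float).reshape(-1,1,3),np.array(m["rvec"],float),np.array(m["tvec"],float),np.array(m["camera_matrix"]),np.array([m["k1"],0,0,0,0],float))[0][:,0]
def box(x0,x1,y0,y1,z0,z1): return np.array([[x,y,z] for x in(x0,x1) for y in(y0,y1) for z in(z0,z1)])/1000
CADDY=[box(-85,85,-55,55,0,45),box(-85,-73,-12,12,0,150),box(73,85,-12,12,0,150),box(-85,85,-7,7,130,150)]
MAT=[box(-95,95,-65,65,70,74)]
CARTON=[box(-65,65,-50,50,70,160)]
def sil(n,parts,x,y,a,s=1,z=0):
    im=np.zeros((384*4,512*4),np.uint8); c,d=np.cos(a),np.sin(a); R=np.array([[c,-d,0],[d,c,0],[0,0,1]])
    for p in parts:
        u=proj(n,(p*s)@R.T+[x,y,z])
        cv2.fillConvexPoly(im,cv2.convexHull(np.round((u+.5)*4).astype(np.int32)),255)
    return cv2.resize(im,(512,384),interpolation=cv2.INTER_AREA)/255.
def fit(parts,masks,p0,z=0):
    def f(p): 
        e=0
        for n,m in masks.items():
            q=sil(n,parts,p[0],p[1],p[2],p[3] if len(p)>3 else 1,z); e+=np.abs(q-m).sum()/m.sum()
        return e
    best=None
    for da in (-.3,0,.3):
        p=np.array(p0,float); p[2]+=da
        S=np.vstack([p]+[p+np.eye(len(p))[i]*d for i,d in enumerate([.02,.02,.2,.1][:len(p)])])
        r=minimize(f,p,method="Nelder-Mead",options=dict(initial_simplex=S,xatol=1e-4,fatol=1e-4))
        if best is None or r.fun<best.fun: best=r
    return best.x,best.fun
def ground(n,uv,z):
    return minimize(lambda p:((proj(n,[[p[0],p[1],z]])[0]-uv)**2).sum(),[.4,0],method="Nelder-Mead",options=dict(xatol=1e-5)).x
def mask(n,q,near):
    r=min(regions_of(n,q),key=lambda d:np.hypot(*(np.array(d["position"])-near))); return r["pixels"].astype(float)
E
python3 - <<'E'
from h import *
ms={n:mask(n,"caddy",p) for n,p in(("scene",(216,167)),("top",(332,188)))}
mb={n:mask(n,"caddy",p) for n,p in(("scene",(266,126)),("top",(330,290)))}
g=lambda p:ground("top",np.array(p,float),.03)
a,b=g((332,188)),g((330,290))
for nm,m,c,y in(("small",ms,a,.95),("big",mb,b,-1.1)):
    # image right=-y, up=+x
    p,e=fit(CADDY,m,[*c,y,1.0]); print(nm,np.round(p,4),np.degrees(p[2]),e)
    if nm=="small": p3,e=fit(CADDY,m,p[:3]); print(np.round(p3,4),np.degrees(p3[2]),e); S=p3
mm={n:mask(n,"mat",p) for n,p in(("scene",(351,287)),("top",(96,173)))}
p,e=fit(MAT,mm,[*ground("top",np.array([96.,173]),.074),-.1]); print("mat",np.round(p,4),np.degrees(p[2]),e)
mc={n:mask(n,"carton",q) for n,q in(("scene",(309,234)),("top",(162,183)))}
pc,e=fit(CARTON,mc,[*ground("top",np.array([162.,183]),.11),-.1]); print("carton",np.round(pc,4),np.degrees(pc[2]),e)
out=[]
for n,cr in(("scene",(160,100)),("top",(270,110))):
    im=cv2.cvtColor(camera(n),cv2.COLOR_RGB2BGR)
    raw=im.copy()
    ct=((sil(n,CADDY,*S)>.5)*255).astype(np.uint8); k,_=cv2.findContours(ct,cv2.RETR_LIST,cv2.CHAIN_APPROX_NONE)
    cv2.drawContours(im,k,-1,(0,0,255),1)
    out.append(np.hstack([cv2.resize(q[cr[1]:cr[1]+140,cr[0]:cr[0]+190],(400,295)) for q in (raw,im)]))
cv2.imwrite("pics/c1.png",np.vstack(out)); print(get_state()["t"])
E
```

```text
small [ 0.5347 -0.2866  2.6401  0.9115] 151.263837440193 1.0767517078086541
[ 0.5274 -0.2839  2.5339] 145.18162006776544 0.6628942464139487
big [ 0.246  -0.2737 -1.0967  1.3555] -62.838049514301254 0.08070795439921005
mat [ 0.5512  0.3585 -0.1394] -7.9852930589369855 0.07732545195685528
carton [ 0.5221  0.1609 -0.0478] -2.7393684760132038 0.09785819267265466
1.5
```

View pics/c1.png

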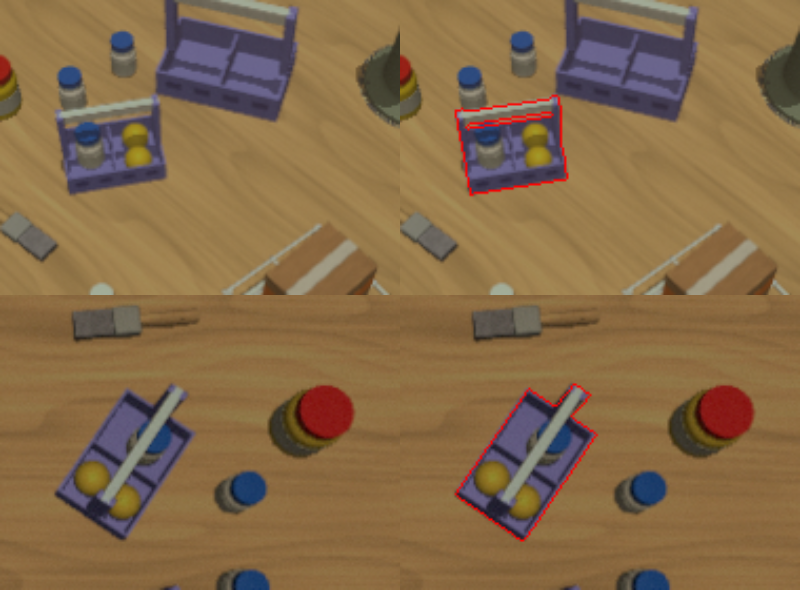

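The small caddy fits at scale 1: its outline matches in both views, while the big one comes out at 1.36 times the size. So the small caddy is the target, centred at (0.527,-0.284) with the bar at -34.8°. The mat is at (0.551,0.358), turned -8°. I'll move above the bar now.

```bash
python3 -m crank '[-0.02,-0.02,0,0,0,0,85, -0.06,-0.064,0,0,0,0,85, -0.11,-0.116,0,0,0,0,85, -0.16,-0.169,0,0,0,0,85, -0.21,-0.22,0,0,0,0,85]' 60
python3 -m crank '[-0.05,-0.053,0,0,0,0,85, -0.1,-0.106,0,0,0,0,85, -0.15,-0.16,0,0,0,0,85, -0.2,-0.212,0,0,0,0,85, -0.25,-0.265,0,0,0,0,85]' 
python3 -m crank '[-0.05,-0.053,0,0,0,0,85, -0.1,-0.106,0,0,0,0,85, -0.15,-0.16,0,0,0,0,85, -0.2,-0.212,0,0,0,0,85, -0.25,-0.265,0,0,0,0,85]' 
python3 -m crank '[-0.05,-0.053,0,0,0,0.02,85, -0.1,-0.106,0,0,0,0.05,85, -0.15,-0.16,0,0,0,0.08,85, -0.2,-0.212,0,0,0,0.1,85, -0.25,-0.265,0,0,0,0.12,85]'
cat >> h.py <<'E'
def toward(P,yaw):
    "remaining shift/turn in crank units to TCP P with tool x at yaw(deg), tool down"
    s=get_state(); R=np.array(s["ee_rot"]); a=np.radians(yaw)
    X=np.array([np.cos(a),np.sin(a),0]);Z=np.array([0,0,-1.]);T=np.column_stack([X,np.cross(Z,X),Z])
    print("t",s["t"],"tcp",np.round(s["tool_pos"],4),"F",np.round(s["ft_force"],1),"grip",round(s["grip_width"],4),s["gripper_force"])
    print("shift",np.round(R.T@(np.array(P)-s["tool_pos"])/.5,4),"turn",np.round(cv2.Rodrigues(R.T@T)[0].ravel()/2,4))
E
python3 -c "
from h import *
toward([.5274,-.2839,.14],145.2)"
```

```text
t: 2.0
tool_pos: [0.2557, 0.3711, 0.2502]
ee_rot: [[-0.934, 0.357, 0.0], [0.357, 0.934, -0.001], [-0.0, -0.0, -1.0]]
ft_force: [1.2, 0.3, 0.3]
grip_width: 0.0849
gripper_force: 0.0
t: 2.5
tool_pos: [0.3247, 0.2028, 0.2504]
ee_rot: [[-0.934, 0.358, 0.001], [0.358, 0.934, -0.0], [-0.001, 0.0, -1.0]]
ft_force: [0.7, -0.5, -0.4]
grip_width: 0.0853
gripper_force: 0.0
t: 3.0
tool_pos: [0.3938, 0.0344, 0.2504]
ee_rot: [[-0.934, 0.358, 0.0], [0.358, 0.934, -0.0], [-0.0, -0.0, -1.0]]
ft_force: [0.7, 0.8, -1.0]
grip_width: 0.0846
gripper_force: 0.0
t: 3.5
tool_pos: [0.463, -0.1339, 0.2504]
ee_rot: [[-0.821, 0.571, -0.0], [0.571, 0.821, -0.0], [-0.0, -0.0, -1.0]]
ft_force: [0.5, -0.0, 1.0]
grip_width: 0.0852
gripper_force: 0.0
t 3.5 tcp [ 0.463  -0.1339  0.2504] F [ 0.5 -0.   1. ] grip 0.0852 0.0
shift [-0.2772 -0.1725  0.2208] turn [-0.0001  0.     -0.0005]
```

```bash
python3 -m crank '[-0.06,-0.037,0,0,0,0,85, -0.13,-0.08,0,0,0,0,85, -0.19,-0.12,0,0,0,0,85, -0.24,-0.15,0,0,0,0,85, -0.277,-0.1725,0,0,0,0,85]' >/dev/null
python3 -m crank '[0,0,0.04,0,0,0,85, 0,0,0.09,0,0,0,85, 0,0,0.13,0,0,0,85, 0,0,0.14,0,0,0,85, 0,0,0.14,0,0,0,85]' >/dev/null
python3 - <<'E'
from h import *
toward([.5274,-.2839,.14],145.2)
im=[]
for n,c in(("scene",(150,90)),("top",(250,100))):
    a=cv2.cvtColor(camera(n),cv2.COLOR_RGB2BGR)
    # modelled bar ends and centre
    for t in(-.085,0,.085):
        u=proj(n,[[.5274+t*.821,-.2839-t*.571,.15]])[0]; a[int(round(u[1])),int(round(u[0]))]=(0,0,255)
    im.append(cv2.resize(a[c[1]:c[1]+120,c[0]:c[0]+120],(400,400),interpolation=0))
cv2.imwrite("pics/d1.png",np.hstack(im))
E
```

```text
t 4.5 tcp [ 0.5272 -0.2817  0.1798] F [0.3 0.3 0.7] grip 0.0851 0.0
shift [-0.0031 -0.0033  0.0796] turn [-0.0001 -0.0009  0.0006]
```

View pics/d1.png

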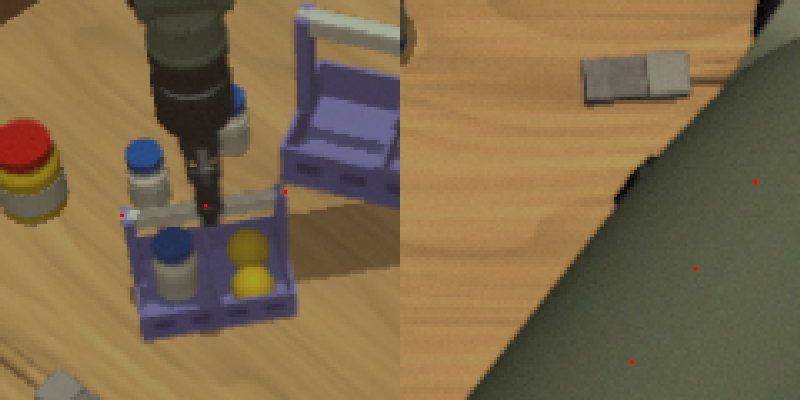

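The picture shows the fingers straddling the middle of the handle bar, crop (205,205), and the modelled bar ends sit on the real ones. Next I go down and grip.

```bash
python3 -m crank '[-0.003,-0.003,0.02,0,0,0,85, -0.003,-0.003,0.05,0,0,0,85, -0.003,-0.003,0.07,0,0,0,85, -0.003,-0.003,0.08,0,0,0,85, -0.003,-0.003,0.08,0,0,0,40]' 60 |tail -3
python3 -m crank '[0,0,0,0,0,0,30, 0,0,0,0,0,0,22, 0,0,0,0,0,0,16, 0,0,0,0,0,0,8, 0,0,0,0,0,0,0]' 60
python3 -m crank '[0,0,0,0,0,0,0, 0,0,0,0,0,0,0, 0,0,0,0,0,0,0, 0,0,0,0,0,0,0, 0,0,0,0,0,0,0]' 60
```

```text
ft_force: [-0.3, 0.9, 1.2]
grip_width: 0.0728
gripper_force: 0.0
t: 5.6
tool_pos: [0.5285, -0.2843, 0.1406]
ee_rot: [[-0.822, 0.57, -0.0], [0.57, 0.822, -0.001], [-0.001, -0.001, -1.0]]
ft_force: [-1.8, -0.6, 0.6]
grip_width: 0.0129
gripper_force: 60.4
t: 6.1
tool_pos: [0.5285, -0.2842, 0.1406]
ee_rot: [[-0.822, 0.57, -0.0], [0.57, 0.822, -0.001], [-0.001, -0.001, -1.0]]
ft_force: [-2.9, -2.8, 4.4]
grip_width: 0.0128
gripper_force: 60.9
```

```bash
python3 -m crank '[0,0,-0.003,0,0,0,0, 0,0,-0.01,0,0,0,0, 0,0,-0.02,0,0,0,0, 0,0,-0.03,0,0,0,0, 0,0,-0.04,0,0,0,0]' 80
python3 -m crank '[0,0,-0.015,0,0,0,0, 0,0,-0.035,0,0,0,0, 0,0,-0.06,0,0,0,0, 0,0,-0.09,0,0,0,0, 0,0,-0.12,0,0,0,0]' 
python3 -m crank '[0,0,-0.03,0,0,0,0, 0,0,-0.06,0,0,0,0, 0,0,-0.09,0,0,0,0, 0,0,-0.12,0,0,0,0, 0,0,-0.15,0,0,0,0]' |head -2
python3 -m crank '[0,0,-0.03,0,0,0,0, 0,0,-0.06,0,0,0,0, 0,0,-0.083,0,0,0,0, 0,0,-0.097,0,0,0,0, 0,0,-0.1,0,0,0,0]'
python3 - <<'E'
from h import *
print(get_state()["torque"])
toward([.5512,.3585,.345],172)
im=[]
a=cv2.cvtColor(camera("scene"),cv2.COLOR_RGB2BGR)[60:240,120:360]
cv2.imwrite("pics/e1.png",cv2.resize(a,(800,600)))
E
```

```text
t: 6.6
tool_pos: [0.5286, -0.2836, 0.1605]
ee_rot: [[-0.822, 0.569, -0.0], [0.569, 0.822, 0.001], [0.0, 0.0, -1.0]]
ft_force: [-0.1, 0.5, -5.0]
grip_width: 0.0126
gripper_force: 78.0
t: 7.1
tool_pos: [0.5287, -0.2839, 0.2218]
ee_rot: [[-0.822, 0.569, 0.001], [0.569, 0.822, -0.0], [-0.001, 0.0, -1.0]]
ft_force: [0.6, -0.6, -6.3]
grip_width: 0.0125
gripper_force: 78.0
t: 7.6
tool_pos: [0.5285, -0.2838, 0.297]
t: 8.1
tool_pos: [0.5289, -0.284, 0.3465]
ee_rot: [[-0.822, 0.569, 0.001], [0.569, 0.822, -0.001], [-0.002, -0.0, -1.0]]
ft_force: [0.3, -0.5, -5.0]
grip_width: 0.0128
gripper_force: 78.0
[ 0.02652273 -0.04278001 -0.00025814]
t 8.1 tcp [ 0.5289 -0.284   0.3465] F [ 0.3 -0.5 -5. ] grip 0.0128 78.00639510154724
shift [0.695  1.0819 0.0017] turn [-2.000e-04  9.000e-04 -2.331e-01]
```

View pics/e1.png

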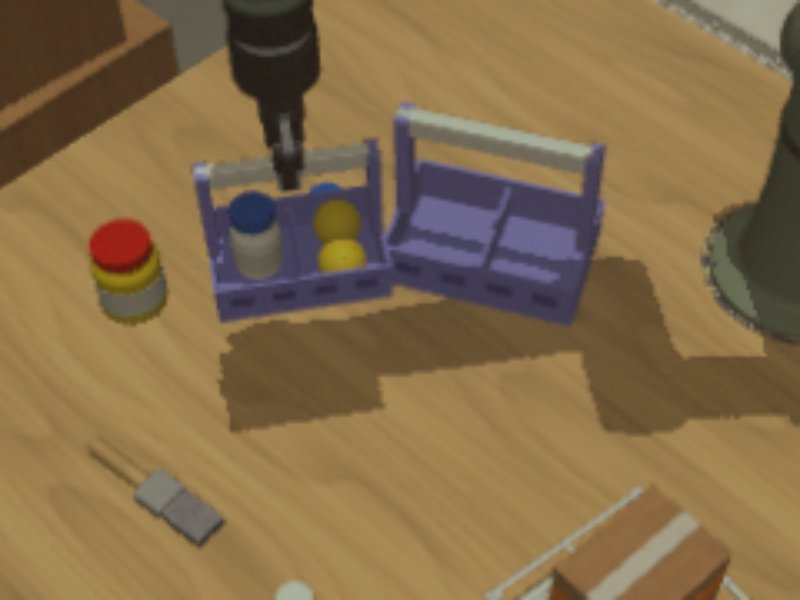

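The caddy hangs level and clear of everything. The jar stands in it at crop (255,235) and both balls are inside at (340,240). I'll carry it over the shelf with smooth ramps.

```bash
python3 -m crank '[0.005,0.008,0,0,0,0,0, 0.016,0.025,0,0,0,0,0, 0.032,0.05,0,0,0,0,0, 0.054,0.084,0,0,0,0,0, 0.081,0.126,0,0,0,0,0]' |head -2
python3 -m crank '[0.0265,0.041,0,0,0,0,0, 0.053,0.0825,0,0,0,0,0, 0.0795,0.1235,0,0,0,0,0, 0.106,0.165,0,0,0,0,0, 0.1325,0.206,0,0,0,0,0]' |head -2
python3 -m crank '[0.0265,0.041,0,0,0,0,0, 0.053,0.0825,0,0,0,0,0, 0.0795,0.1235,0,0,0,0,0, 0.106,0.165,0,0,0,0,0, 0.1325,0.206,0,0,0,0,0]' |head -2
python3 -m crank '[0.0265,0.041,0,0,0,0,0, 0.053,0.0825,0,0,0,0,0, 0.0795,0.1235,0,0,0,0,0, 0.106,0.165,0,0,0,0,0, 0.1325,0.206,0,0,0,0,0]' |head -2
python3 -m crank '[0.0265,0.041,0,0,0,0,0, 0.053,0.0825,0,0,0,0,0, 0.0795,0.1235,0,0,0,0,0, 0.106,0.165,0,0,0,0,0, 0.1325,0.206,0,0,0,0,0]' |head -2
python3 -m crank '[0.027,0.042,0,0,0,0,0, 0.05,0.077,0,0,0,0,0, 0.067,0.104,0,0,0,0,0, 0.078,0.121,0,0,0,0,0, 0.081,0.126,0,0,0,0,0]'
python3 -m crank '[0,0,0,0,0,-0.005,0, 0,0,0,0,0,-0.018,0, 0,0,0,0,0,-0.04,0, 0,0,0,0,0,-0.07,0, 0,0,0,0,0,-0.1,0]' |head -2
python3 -m crank '[0,0,0,0,0,-0.03,0, 0,0,0,0,0,-0.06,0, 0,0,0,0,0,-0.09,0, 0,0,0,0,0,-0.115,0, 0,0,0,0,0,-0.133,0]'
python3 - <<'E'
from h import *
toward([.5512,.3585,.345],172)
for n in("top","scene"):
    print(n,[(round(d["confidence"],2),np.round(d["position"]).tolist(),int(d["pixels"].sum())) for q in("caddy","ball_a","jar") for d in (camera(n) is None or regions_of(n,q))])
im=[]
for n,c in(("scene",(240,130)),("top",(60,90))):
    a=cv2.cvtColor(camera(n),cv2.COLOR_RGB2BGR); cv2.imwrite(f"pics/f_{n}.png",a)
    im.append(cv2.resize(a[c[1]:c[1]+200,c[0]:c[0]+160],(400,500)))
cv2.imwrite("pics/f1.png",np.hstack(im))
E
```

```text
t: 8.65
tool_pos: [0.5309, -0.2074, 0.3448]
t: 9.15
tool_pos: [0.5347, -0.0841, 0.3451]
t: 9.65
tool_pos: [0.5386, 0.0381, 0.3452]
t: 10.15
tool_pos: [0.5426, 0.1604, 0.3451]
t: 10.65
tool_pos: [0.5466, 0.2826, 0.345]
t: 11.15
tool_pos: [0.5495, 0.357, 0.3449]
ee_rot: [[-0.823, 0.568, -0.001], [0.568, 0.823, -0.0], [0.001, -0.001, -1.0]]
ft_force: [-0.1, -0.8, -4.7]
grip_width: 0.0128
gripper_force: 78.1
t: 11.65
tool_pos: [0.5507, 0.3544, 0.3455]
t: 12.15
tool_pos: [0.5507, 0.3544, 0.3455]
ee_rot: [[-0.99, 0.138, 0.0], [0.138, 0.99, -0.0], [-0.0, -0.0, -1.0]]
ft_force: [0.3, 0.1, -5.6]
grip_width: 0.0128
gripper_force: 78.1
t 12.15 tcp [0.5507 0.3544 0.3455] F [ 0.3  0.1 -5.6] grip 0.0128 78.08354258537292
shift [0.0001 0.0083 0.001 ] turn [-0.0001  0.0001  0.0006]
top [(0.97, [68.0, 158.0], 3540), (0.94, [332.0, 293.0], 5704), (0.87, [72.0, 182.0], 369), (0.83, [57.0, 174.0], 330), (0.66, [387.0, 202.0], 332), (0.62, [385.0, 251.0], 384), (0.57, [73.0, 141.0], 637)]
scene [(0.79, [358.0, 272.0], 1951), (0.79, [269.0, 127.0], 3032), (0.53, [382.0, 265.0], 241), (0.83, [195.0, 145.0], 238), (0.59, [360.0, 268.0], 129), (0.58, [219.0, 127.0], 232)]
```

View pics/f1.png

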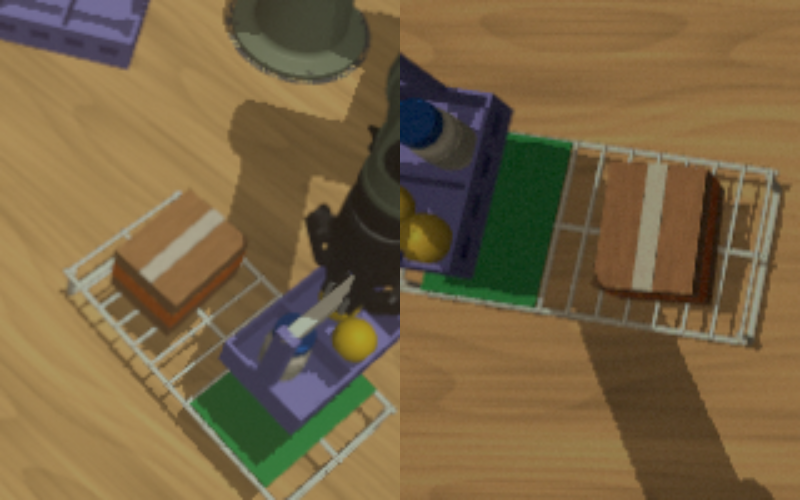

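The picture shows the jar upright, top crop (440,130), and both balls in the caddy. The caddy is over the mat and clear of the carton. I'll go down to about 25 mm above the mat and measure.

```bash
python3 -m crank '[0,0.002,0.005,0,0,0,0, 0,0.004,0.018,0,0,0,0, 0,0.006,0.04,0,0,0,0, 0,0.008,0.07,0,0,0,0, 0,0.008,0.1,0,0,0,0]' |head -2
python3 -m crank '[0,0,0.03,0,0,0,0, 0,0,0.06,0,0,0,0, 0,0,0.085,0,0,0,0, 0,0,0.1,0,0,0,0, 0,0,0.11,0,0,0,0]'
cat > m.py <<'E'
from h import *
import sys
z=float(sys.argv[1])
toward([.5512,.3585,.14+z],172)
ms={}
for n,p in(("top",(75,160)),("scene",(358,275))):
    a=camera(n); cv2.imwrite(f"pics/{sys.argv[2]}_{n}.png",cv2.cvtColor(a,cv2.COLOR_RGB2BGR))
    m=mask(n,"caddy",p)
    for q in("jar","ball_a"):
        for d in regions_of(n,q):
            if d["confidence"]>.4 and np.hypot(*(np.array(d["position"])-p))<45: m=np.maximum(m,d["pixels"])
    ms[n]=m
T=get_state()["tool_pos"]
for k in(("top",),("scene",),("top","scene")):
    p,e=fit(CADDY,{n:ms[n] for n in k},[T[0],T[1],np.radians(-8)],z); print(k,np.round(p[:2],4),np.degrees(p[2]),e)
P=p; im=[]
for n,c in(("scene",(270,190)),("top",(20,90))):
    a=cv2.imread(f"pics/{sys.argv[2]}_{n}.png"); raw=a.copy()
    for parts,pp,zz,col in((CADDY[:1],P,z,(0,0,255)),(MAT,(.5512,.3585,np.radians(-8)),0,(255,255,0))):
        k,_=cv2.findContours(((sil(n,parts,*pp,1,zz)>.5)*255).astype(np.uint8),cv2.RETR_LIST,cv2.CHAIN_APPROX_NONE); cv2.drawContours(a,k,-1,col,1)
    im.append(np.hstack([cv2.resize(q[c[1]:c[1]+140,c[0]:c[0]+180],(386,300)) for q in(raw,a)]))
cv2.imwrite(f"pics/{sys.argv[2]}.png",np.vstack(im))
E
python3 m.py 0.097 g1
```

```text
t: 13.35
tool_pos: [0.5508, 0.3595, 0.2937]
t: 13.85
tool_pos: [0.5507, 0.3593, 0.2392]
ee_rot: [[-0.99, 0.139, -0.001], [0.139, 0.99, -0.001], [0.001, -0.001, -1.0]]
ft_force: [-0.2, -0.3, -5.6]
grip_width: 0.0128
gripper_force: 78.1
t 13.85 tcp [0.5507 0.3593 0.2392] F [-0.2 -0.3 -5.6] grip 0.0128 78.08336019515991
shift [-0.0012 -0.0014  0.0044] turn [-0.0003 -0.0005 -0.0001]
('top',) [0.5497 0.3618] -7.799611722012012 0.09275329700068055
('scene',) [0.5531 0.3588] -7.27720676948459 0.2927553388389376
('top', 'scene') [0.5505 0.3599] -7.59797090679381 0.41306291188428257
```

View pics/g1.png

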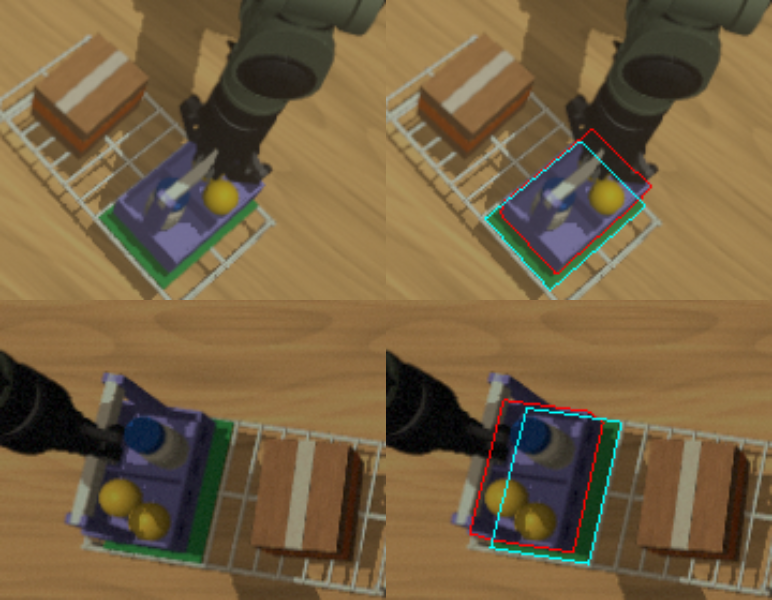

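The jar is upright and both balls are in. The fitted outline, at (0.5505,0.3599) and -7.6°, is within 1.5 mm of the mat centre (0.5512,0.3585). I'll set it down slowly and watch the force.

```bash
python3 -m crank '[0,-0.001,0.008,0,0,0,0, -0.001,-0.002,0.018,0,0,0,0, -0.001,-0.002,0.027,0,0,0,0, -0.001,-0.002,0.034,0,0,0,0, -0.001,-0.002,0.038,0,0,0,0]' |sed -n '2p;4p'
python3 -m crank '[0,0,0.0015,0,0,0,0, 0,0,0.003,0,0,0,0, 0,0,0.0045,0,0,0,0, 0,0,0.006,0,0,0,0, 0,0,0.007,0,0,0,0]' |sed -n '2p;4p'
python3 -m crank '[0,0,0.001,0,0,0,0, 0,0,0.001,0,0,0,0, 0,0,0.002,0,0,0,0, 0,0,0.002,0,0,0,0, 0,0,0.002,0,0,0,0]' |sed -n '2p;4p'
```

```text
tool_pos: [0.5511, 0.3582, 0.2205]
ft_force: [-0.7, -0.5, -5.3]
tool_pos: [0.5514, 0.3584, 0.2178]
ft_force: [0.6, 0.1, -5.3]
tool_pos: [0.5514, 0.3583, 0.2168]
ft_force: [0.5, -0.5, -5.3]
```

```bash
python3 -m crank '[0,0,0.001,0,0,0,0, 0,0,0.002,0,0,0,0, 0,0,0.002,0,0,0,0, 0,0,0.002,0,0,0,0, 0,0,0.002,0,0,0,0]' |sed -n '2p;4p'
python3 -m crank '[0,0,0.001,0,0,0,0, 0,0,0.001,0,0,0,0, 0,0,0.0015,0,0,0,0, 0,0,0.0015,0,0,0,0, 0,0,0.0015,0,0,0,0]' |sed -n '2p;4p'
```

```text
tool_pos: [0.5514, 0.3583, 0.2158]
ft_force: [-0.0, 0.3, -5.7]
tool_pos: [0.5514, 0.3583, 0.215]
ft_force: [1.0, -0.6, -4.9]
```

```bash
python3 -m crank '[0,0,0.001,0,0,0,0, 0,0,0.001,0,0,0,0, 0,0,0.0015,0,0,0,0, 0,0,0.0015,0,0,0,0, 0,0,0.0015,0,0,0,0]' |sed -n '2p;4p'
python3 -m crank '[0,0,0.0005,0,0,0,0, 0,0,0.001,0,0,0,0, 0,0,0.001,0,0,0,0, 0,0,0.001,0,0,0,0, 0,0,0.001,0,0,0,0]' |sed -n '2p;4p'
```

```text
tool_pos: [0.5513, 0.3583, 0.2147]
ft_force: [-1.0, -1.0, 0.1]
tool_pos: [0.5513, 0.3583, 0.2146]
ft_force: [-4.1, -2.7, 4.0]
```

The caddy is on the mat: the weight has gone from the wrist, with about 4 N of pressing. I'll open the fingers and go straight up.

```bash
python3 -m crank '[0,0,-0.0005,0,0,0,0, 0,0,-0.001,0,0,0,0, 0,0,-0.001,0,0,0,14, 0,0,-0.001,0,0,0,20, 0,0,-0.001,0,0,0,30]' 30
python3 -m crank '[0,0,0,0,0,0,50, 0,0,0,0,0,0,70, 0,0,0,0,0,0,85, 0,0,0,0,0,0,85, 0,0,0,0,0,0,85]'
python3 -m crank '[0,0,-0.01,0,0,0,85, 0,0,-0.03,0,0,0,85, 0,0,-0.07,0,0,0,85, 0,0,-0.12,0,0,0,85, 0,0,-0.17,0,0,0,85]' |sed -n '2p;4p'
python3 -m crank '[0,0,-0.05,0,0,0,85, 0,0,-0.1,0,0,0,85, 0,0,-0.14,0,0,0,85, 0,0,-0.16,0,0,0,85, 0,0,-0.16,0,0,0,85]' |sed -n '2p;4p'
python3 m.py 0.074 k1
```

```text
t: 18.25
tool_pos: [0.5522, 0.3587, 0.2143]
ee_rot: [[-0.99, 0.139, 0.001], [0.139, 0.99, 0.001], [-0.001, 0.001, -1.0]]
ft_force: [-0.2, -0.8, -0.6]
grip_width: 0.0298
gripper_force: 0.0
t: 18.75
tool_pos: [0.5514, 0.3584, 0.2143]
ee_rot: [[-0.99, 0.139, 0.0], [0.139, 0.99, 0.0], [-0.0, 0.0, -1.0]]
ft_force: [-0.1, 0.1, 0.4]
grip_width: 0.0851
gripper_force: 0.0
tool_pos: [0.5514, 0.3583, 0.3011]
ft_force: [-0.5, -0.2, -0.1]
tool_pos: [0.552, 0.3586, 0.3814]
ft_force: [0.9, -0.2, 0.3]
t 19.75 tcp [0.552  0.3586 0.3814] F [ 0.9 -0.2  0.3] grip 0.0851 0.0
shift [ 0.0024 -0.0012  0.3348] turn [ 0.001   0.0015 -0.0001]
('top',) [0.5508 0.3612] -7.77891749803839 0.17984429975080538
('scene',) [0.5511 0.3581] -7.9758330627553145 0.03370915662832816
('top', 'scene') [0.5507 0.3596] -7.511790518178251 0.2389548312784751
```

View pics/k1.png

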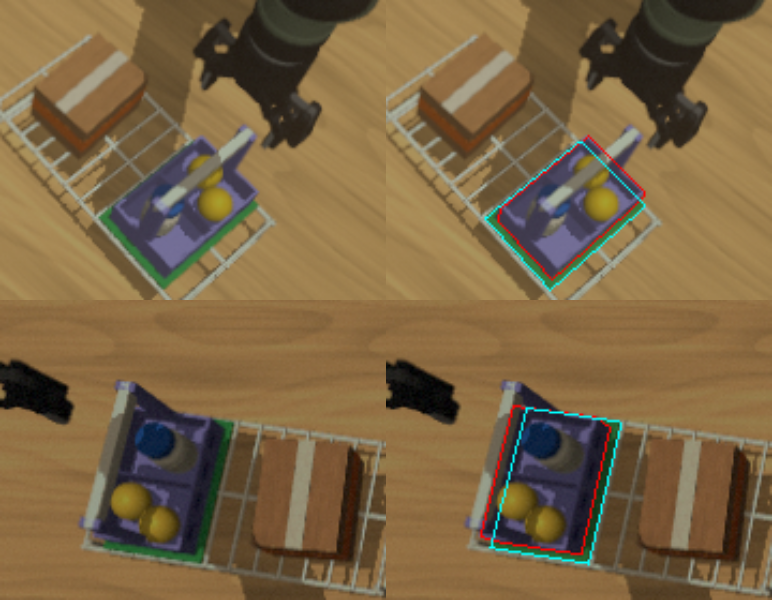

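The picture shows the caddy on the mat within 1–2 mm of its centre and aligned with it. The jar stands, both balls are inside, the carton hasn't moved and the gripper is clear. I'll hand it in.

```bash
python3 -c "
from station import *
print(finish_job())"
```

```text
the job is handed in; nothing more can be done
None
```

The caddy is set down and released in the middle of the green mat, within about 2 mm and aligned with it, jar standing and both balls inside; nothing else was touched, and I handed the job in at about 20 s.

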